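# Prise the retaining ring out of the green bearing hub

### The job

Take the orange-handled hooked pick from its stand, slip its toe under one end of the split retaining ring in the green bearing hub, and lift that end up and out over the hub's rim, so that the ring is left lying on top of the green hub, clearly shifted out of its groove. Then hang the pick back upright in its stand. Do not touch the ring with the gripper, and leave the ring in the red hub alone.

Things in the scene. Friction and masses are not known exactly. Their poses are not given: they have to be found in the camera images.
- ring_green: Flat split steel ring lying level in the groove on top of the GREEN hub: 120 mm outside, 96 inside, 5 thick, 90-180 g, rigid, loose (2 mm play, no snap). Origin: centre of its underside; z up; x points to the middle of the split. At each side of the split a flat ear points inward over the open bore: ear centres y = +20 and -20 mm, 18 mm wide, from the ring in to x = 22 mm.
- ring_red: The same ring in the RED hub: a bystander, leave it. Both hubs are fixed, round, 150 mm across on a square foot, rim 50 mm above the bench. Groove 124 mm across, 5 deep: ring underside at 45 mm, top flush with the rim. Inside its ledge an open bore 100 mm across, clear to 25 mm below the ring: room to let the toe down and move it out under an ear (point at ring x about 36 mm).
- pick_grip (a point): Handle centre of the hooked pick (120 g, upright, z up). Orange handle 22 x 22 mm (sides along x, y), 50 tall. Below it a black collar 45 across, 6 thick, underside 31 mm below this point; then a steel shank 8 mm thick on the axis, with a flat toe at its foot pointing along +x: its point 22 mm from the axis, 10 wide, 5 thick, upper face 88 mm and lower face 93 mm below this point.
- stand_slot (a point): Middle of the slot in the pick's fixed stand, at its top, 75 mm above the bench. Two wooden cheeks 70 mm long, 22 thick, either side of a slot 26 mm wide and 67 deep along this point's x, open at the top and both ends. The pick hangs with its collar on the cheeks, shank and toe in the slot: handle centre 31 mm above this point, pick x along slot x.
Things that resemble listed ones, but are neither listed nor needed, are in the scene too. What is shaped like the part that bears stand_slot but purple is not meant. Leave any purple look-alike of the part that bears pick_grip alone.

How it is judged:
By the outcome, as a careful person would: the job done as asked, in the order asked, and still so for the second after the job is handed in, with the robot touching nothing.
It also fails if it takes over 45 s, if anything falls off the work surface, if the arm or the gripper's body presses on something with over 40 N, if the wrist force passes 120 N, or if a joint passes its speed limit or range.

### The arm

A 7-joint arm with a two-finger parallel gripper is mounted at the origin on the work surface. World frame = base frame: x ahead of the robot, y to its left, z up, the work surface at z = 0. Lengths are in m, angles in degrees, forces in N, time in s.
With the tool pointing down it reaches from about 0.425 to 0.875 m from the base axis. Payload 4.7 kg.
Tool frame: the origin (TCP) lies on the mounting face of the last link; the fingertips stand 182 mm ahead of it and the grasp point (between the pads) lies 164 mm ahead of it; z points along the fingers, x is the direction in which the jaws open and shut, and the axes are right-handed (so a half turn about z gives the same grasp; the last joint's range is limited). The gripper opens to 87 mm and grips with 3 to 60 N. Pads are 19 mm wide; open, the fingers measure 117 mm over their backs; the gripper's body (75 mm by 190 mm) begins 51 mm behind the grasp point.
Start: joints at [-72.187, 18.392, -4.016, 83.108, 1.295, 78.541, -3.26], TCP at [0.19, 0.622, 0.405] pointing down, gripper open.
Joint ranges: [-163.93, 163.93], [-17.29, 119.83], [-79.2, 71.16], [3.27, 140.29], [-89.18, 269.18], [5.43, 117.66], [-154.24, 154.24]. Speed limits (degrees/s): [147.25, 147.25, 180, 180, 180, 180, 180].

### API

Orientations are given as [roll, pitch, yaw] about the fixed x, y, z axes, in that order (R = Rz(yaw) Ry(pitch) Rx(roll)).
In Python, from cell import status, cams, env, outline_of, landmark_of gives the robot as it stands. The module is installed in compiled form; this text tells all that it offers.
- The arm moves only by the tool jog_arm, never from a script. Its argument "rows" is a list of rows, each a list of 7 numbers: the closure, from 0 (fully open) to 1 (shut), then the shift along the tool's x, y, z in m, then the turn, a rotation vector about the tool's x, y, z in degrees. A call has 1 to 12 rows; each row shifts and turns the commanded pose from where the row before left it, along the tool's axes as they then stand; what a row does not reach is not made up. A row lasts 1/12 s, in which the tool goes at most 41.7 mm and 7.16 degrees, less where a joint would pass 70% of its speed; a pose out of reach is approached as far as the arm can. A call with a gripper value outside its range is refused whole. The fingers move at their own pace and stop on an object; "grip_force" is the grip in N (left out, the last holds). Time passes only in rows, so rows that do not move let the fingers close. It gives the time, the measured TCP pose, the force and the opening at its end, in the units of the state.
- status.get_obs(): the state, without advancing time (a new reading comes with each control period).
- cams.read_camera(name): name is "side" or "top"; returns (picture, depth): 400x640x3 uint8, red, green, blue; 400x640 float32, m along the optical axis (not along the pixel's ray), 0 where there is no reading.
- cams.camera_params(name): a dict with "vfov" (degrees; the focal length in pixels is half the picture's height over the tangent of half this angle, whatever the lens; pixels are square), "cx", "cy" (the principal point, pixels), "k1" (the pictures are not rectified: a ray, as slopes to the right and down, at radius r is drawn at 1 + k1 r^2 times it, then the intrinsics apply), "eye" and "attitude" of the camera in the world. Camera axes: x right, y up, looking along -z (the intrinsics and any distortion apply to the point x, -y, -z); pixel columns grow to the right and rows downward; lengths in m; the calibration is good to about 2 mm. A picture is of the moment at which its call begins. camera_params takes no time and is no camera call.
- env.sign_off(): hands the job in, once; it reports no verdict.
Trained networks look in the newest picture that a camera, given by its name, has taken for a name from the list of things; names that differ only in an ending like _2 or _b are one class to them, and where a whole thing is asked for, a point or a joint stands for the part that bears it (a point fixed in the world has none). Each returns a list of dicts, best first, with "conf" (0 to 1); they miss things now and then, are a little off and sometimes report something else, mostly with a low value. They report only what shows in the picture. A call takes as long as a camera call. They do not tell look-alikes from the thing itself.
- outline_of(camera, name): "pixels" (400x640 bool, what is visible of it) and "box" ([left, top, right, bottom] in pixels, round what is visible of it).
- landmark_of(camera, name): "position" ([row, column] in pixels: a listed point, or the origin of a listed thing).
The state is a dict: "time_s": time; "qpos": joint angles; "joint_velocities": joint speeds; "effort": joint torques, N m; "tool_pos": TCP position; "tool_rot": TCP orientation; "force": force on the tool from outside, world axes, zero at the start; "wrist_torque": the same for the moment, N m; "grip_width": finger opening in m.
Only numpy, scipy, OpenCV 4.12 (cv2) and the standard library are available. Lean on these libraries where they do the work, as an engineer would, in place of code of your own. Each camera call takes 0.05 s, during which the arm holds its last target. There are 200 camera calls.

## Working session

There is one attempt and no reset: what is moved stays moved. The work goes in short steps, Python scripts to look and compute and a tool call to move; the robot and the scene stay as the last step left them, time stands still between calls to the robot, and variables do not carry over. Pictures are saved under pics/ and viewed, about 8 in all and at most 12, crops included, and the job is handed in when it is done.

Besides the shell and the picture viewer there is one more tool, called after "Request:" by a JSON object that holds its "api" and its "payload", one argument or row to a line. jog_arm: Moves the arm, as the interface text tells. Its arguments: {"type":"object","properties":{"rows":{"type":"array"},"grip_force":{"type":"number"}},"required":["rows"]}

```bash
mkdir -p pics; cat > h.py <<'E'
import numpy as np, cv2
from cell import status, cams, env, outline_of, landmark_of
from scipy.spatial.transform import Rotation as R
def P(n):
    p=cams.camera_params(n); f=200/np.tan(np.radians(p['vfov']/2)); return p,f
def rot(p):
    a=np.array(p['attitude'],float)
    if a.shape==(3,3): return a
    if a.size==4: raise Exception('quat')
    return R.from_euler('xyz',a,degrees=True).as_matrix()
def world(n,rc,depth):
    """rc: Nx2 row,col ; depth N"""
    p,f=P(n); rc=np.atleast_2d(rc).astype(float)
    K=np.array([[f,0,p['cx']],[0,f,p['cy']],[0,0,1]])
    s=cv2.undistortPoints(rc[:,None,::-1].copy(),K,np.array([p['k1'],0,0,0.]))[:,0]
    d=np.c_[s[:,0],-s[:,1],-np.ones(len(s))]*np.reshape(depth,(-1,1))
    return d@rot(p).T+np.array(p['eye'])
def plane(n,rc,z):
    p,f=P(n); a=world(n,rc,np.ones(len(np.atleast_2d(rc)))); e=np.array(p['eye']); d=a-e
    return e+d*((z-e[2])/d[:,2])[:,None]
def pix(n,X):
    p,f=P(n); c=(np.atleast_2d(X)-np.array(p['eye']))@rot(p)
    x=c[:,0]/-c[:,2]; y=-c[:,1]/-c[:,2]; k=1+p['k1']*(x*x+y*y)
    return np.c_[y*k*f+p['cy'],x*k*f+p['cx']]
def cloud(n,depth):
    r,c=np.mgrid[0:400,0:640]; return world(n,np.c_[r.ravel(),c.ravel()],depth.ravel()).reshape(400,640,3)
E
python3 - <<'E'
from h import *
print(status.get_obs())
for n in('side','top'):
    print(n,cams.camera_params(n))
    im,d=cams.read_camera(n); cv2.imwrite(f'pics/{n}0.png',im[:,:,::-1]); np.save(f'{n}0.npy',d); np.save(f'{n}0i.npy',im)
    C=cloud(n,d)
    for t in('ring_green','pick_grip','stand_slot'):
        try:
            for o in landmark_of(n,t): 
                rc=np.array(o['position']); i=tuple(np.clip(np.round(rc).astype(int),0,[399,639])); print(n,t,rc.round(1),round(o['conf'],2),C[i].round(4))
        except Exception as e: print(t,e)
E
```

```text
{'time_s': 0.0, 'qpos': array([-72.18848707,  18.43990149,  -4.01410529,  83.17496683,
         1.29575302,  78.54231892,  -3.25937966]), 'joint_velocities': array([-0.00531285, -0.11715601, -0.01814783, -0.03400324, -0.01274522,
        0.00817029, -0.00752483]), 'effort': array([ 2.49909465e-05, -4.91291821e+01, -4.04321887e-01, -3.12515116e+01,
       -6.40980061e-02,  4.40289569e-02,  1.86002562e-04]), 'tool_pos': array([0.19006754, 0.62137172, 0.40365089]), 'tool_rot': array([1.79992972e+02, 1.11905501e-01, 7.29976486e+01]), 'force': array([ 0.72759139, -0.27598974, -0.16654001]), 'wrist_torque': array([ 0.04476425,  0.01237237, -0.03702433]), 'grip_width': 0.08697093148864525}
side {'vfov': 47.05150794008454, 'cx': 330.70067200353424, 'cy': 200.79970296418853, 'k1': -0.06112799680010794, 'eye': array([ 0.14883522, -0.37432914,  0.63906526]), 'attitude': array([ 44.30582197,  -1.04595231, -45.34592791])}
side pick_grip [179.9 385.9] 0.75 [0.6984 0.0012 0.0284]
side pick_grip [195.2 310.2] 0.7 [0.5058 0.0119 0.1137]
side stand_slot [205.8 312. ] 0.86 [0.5076 0.0096 0.0883]
side stand_slot [266.5 226.4] 0.66 [0.3441 0.033  0.0551]
top {'vfov': 55.986064960490076, 'cx': 320.8870895273995, 'cy': 205.34851777883443, 'k1': 0.028888867041265684, 'eye': array([ 0.3577086 , -0.01925016,  0.85546303]), 'attitude': array([ 12.11666697,   0.08603781, -82.70302779])}
top ring_green [207.6 414.8] 0.65 [ 0.5555 -0.2064  0.0235]
top ring_green [218.2 208.3] 0.3 [0.4741 0.2522 0.0224]
top pick_grip [131.2 325.1] 0.77 [0.7127 0.0177 0.0263]
top pick_grip [203.6 315. ] 0.59 [0.5131 0.0134 0.1311]
top stand_slot [292.9 302.9] 0.83 [0.3383 0.0189 0.0103]
top stand_slot [214.4 309.2] 0.61 [0.5006 0.0253 0.0826]
```

View pics/top0.png

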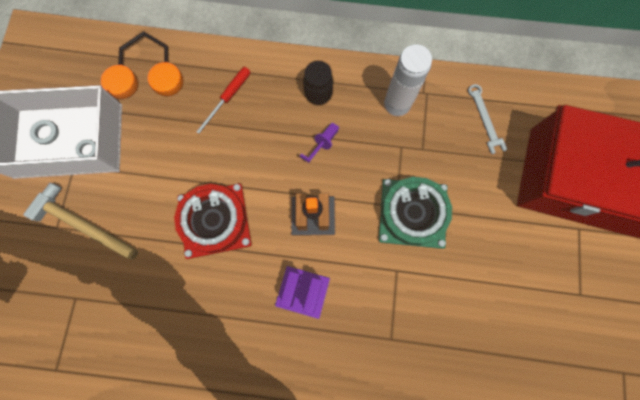

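View pics/side0.png

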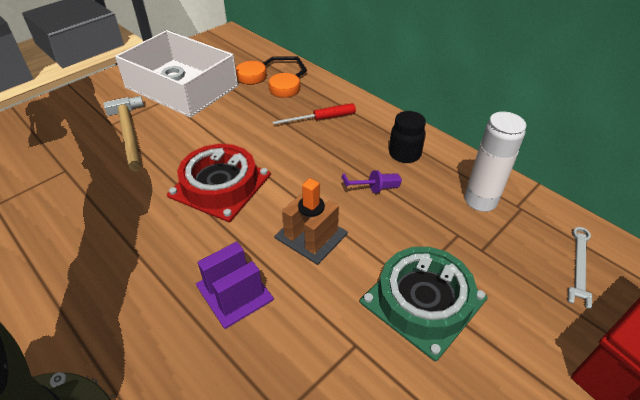

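The top view shows the green hub at about (211,416) with ears towards the top of the picture, and the pick in its wooden stand at (205,312). In the side view these are at (290,430) and (195,311). Next I measure them.

```bash
cat >> h.py <<'E'
def ring(n,im,d,c0=(0.555,-0.205),zr=(0.04,0.06)):
    C=cloud(n,d); v=im.astype(int); m=(v.min(2)>110)&(v.max(2)-v.min(2)<40)&(d>0)
    m&=(np.hypot(C[...,0]-c0[0],C[...,1]-c0[1])<0.09)&(C[...,2]>0.03)
    return C[m], m
E
python3 - <<'E'
from h import *
from scipy.optimize import least_squares
for n in('side','top'):
    im=np.load(f'{n}0i.npy'); d=np.load(f'{n}0.npy'); C=cloud(n,d)
    print(n,'bench z',np.median(C[300:340,420:520,2]) if n=='top' else np.median(C[350:390,300:340,2]))
    X,m=ring(n,im,d); z=np.median(X[:,2]); print('ring n',len(X),'z',z,X[:,2].std())
    # use plane projection at z=.05
    rc=np.argwhere(m); Y=plane(n,rc,0.05)[:,:2]
    c=Y.mean(0)
    # template fit: silhouette annulus + ears
    H,step=0.09,0.001
    g=np.stack(np.meshgrid(np.arange(-H,H,step),np.arange(-H,H,step)),-1)+c
    pr=np.round(pix(n,np.c_[g.reshape(-1,2),np.full(g.size//2,.05)])).astype(int); M=m[pr[:,0],pr[:,1]].reshape(g.shape[:2]).astype(float)
    M=cv2.GaussianBlur(M,(0,0),1.5)
    def tmpl(p):
        x=g[...,0]-p[0];y=g[...,1]-p[1];a=p[2];u=x*np.cos(a)+y*np.sin(a);w=-x*np.sin(a)+y*np.cos(a);r=np.hypot(u,w)
        t=((r<.06)&(r>.048)&~((u>0)&(abs(w)<.011)))|((u>.022)&(abs(abs(w)-.02)<.009)&(r<.06))
        return cv2.GaussianBlur(t.astype(float),(0,0),1.5)
    from scipy.optimize import minimize
    best=min((minimize(lambda p:((tmpl([p[0],p[1],p[2]/20])-M)**2).sum(),[c[0],c[1],a*20],method='Nelder-Mead',options=dict(initial_simplex=np.array([c[0],c[1],a*20])+np.r_[np.zeros((1,3)),np.diag([.008,.008,4.])])) for a in np.radians(np.arange(0,360,30))),key=lambda r:r.fun)
    print('ring fit',best.x[:2].round(4),np.degrees(best.x[2]/20).round(1),best.fun,'area',M.sum())
    v=im.astype(int)
    o=(v[...,0]>150)&(v[...,2]<80)&(v[...,1]<150)&(C[...,2]>.08)&(np.hypot(C[...,0]-.505,C[...,1]-.012)<.05)
    Xo=C[o]; print('handle n',len(Xo),Xo.min(0),Xo.max(0))
    top=Xo[Xo[:,2]>np.percentile(Xo[:,2],95)-.003]
    print(' top',len(top),top.mean(0),top[:,:2].min(0),top[:,:2].max(0))
    # cheeks
    w=(abs(C[...,2]-.075)<.005)&(np.hypot(C[...,0]-.505,C[...,1]-.012)<.07)&(v[...,0]>v[...,2]+25)
    Xc=C[w]; print(' cheeks',len(Xc),cv2.minAreaRect((Xc[:,:2]*1000).astype(np.float32)),np.median(Xc[:,2]))
    t=outline_of(n,'pick_grip'); 
    for q in t: print(' outline',q['conf'],q['box'],q['pixels'].sum())
im=np.load('side0i.npy')[160:275,250:370]; a=cv2.resize(im,None,fx=5,fy=5,interpolation=cv2.INTER_CUBIC)
im=np.load('top0i.npy')[180:245,280:345]; b=cv2.resize(im,None,fx=4,fy=4)
cv2.imwrite('pics/s1.png',a[:,:,::-1])
E
```

```text
side bench z -0.0013590820528615044
ring n 1499 z 0.048537299527062094 0.0014337682662079563
ring fit [ 0.5453 -0.2083] 16.6 143.30938090530458 area 4237.000000000001
handle n 439 [0.5014786  0.00678895 0.0818757 ] [0.52569593 0.0327622  0.13159735]
 top 126 [0.51343564 0.01917033 0.12931211] [0.50228545 0.00853887] [0.52569593 0.03084982]
 cheeks 614 ((511.8328552246094, 20.165536880493164), (70.68630981445312, 72.00241088867188), 8.39296817779541) 0.07355641984581884
 outline 0.87 [338.8, 168.9, 400.8, 195.2] 739
 outline 0.8 [300.2, 176.5, 324.0, 214.0] 733
top bench z 0.0006261735761906029
ring n 947 z 0.05064711676447098 0.002021727222793802
ring fit [ 0.5471 -0.2057] 15.3 117.26058264272388 area 4570.000000000001
handle n 145 [0.50254246 0.01063401 0.08126571] [0.5347515  0.03230959 0.13489066]
 top 93 [0.51412992 0.0217207  0.13184255] [0.50288344 0.010703  ] [0.52448931 0.03230959]
 cheeks 563 ((512.1217041015625, 20.703754425048828), (68.80535125732422, 68.12164306640625), 7.714061260223389) 0.07580200274385285
 outline 0.76 [301.7, 196.6, 322.7, 219.0] 346
 outline 0.7 [298.3, 123.6, 339.5, 162.4] 433
```

View pics/s1.png

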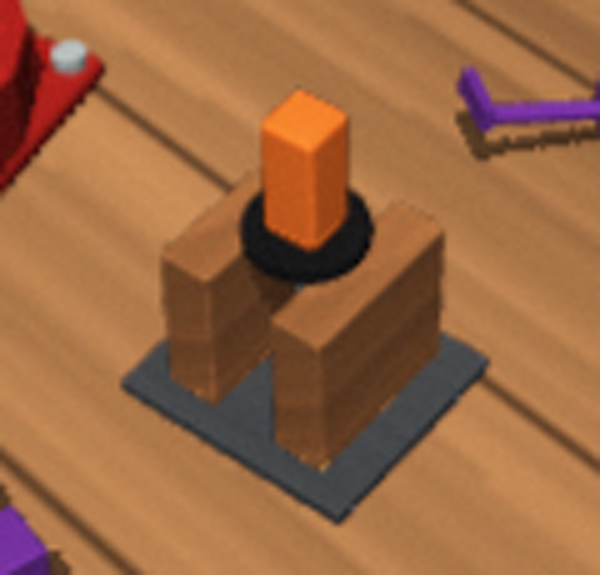

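The stand has its slot along yaw ≈8°, and the pick hangs upright in it. The toe's sense is hidden in this view, so I check the slot floor in the top picture.

```bash
python3 - <<'E'
from h import *
im=np.load('top0i.npy'); d=np.load('top0.npy'); C=cloud('top',d)
a=np.radians(8);u=np.array([np.cos(a),np.sin(a)])
for s in range(-40,41,4):
    if abs(s)<12: continue
    X=np.array([.5135,.0204])+u*s/1000
    q=tuple(np.round(pix('top',[[*X,.018]])[0]).astype(int)); print(s,q,im[q],C[q].round(3))
E
```

```text
-40 (np.int64(232), np.int64(313)) [87 85 86] [0.474 0.015 0.009]
-36 (np.int64(230), np.int64(313)) [86 87 87] [0.479 0.016 0.008]
-32 (np.int64(228), np.int64(313)) [88 87 86] [0.483 0.016 0.008]
-28 (np.int64(226), np.int64(313)) [90 88 90] [0.488 0.017 0.009]
-24 (np.int64(225), np.int64(313)) [86 84 85] [0.49  0.017 0.007]
-20 (np.int64(223), np.int64(313)) [80 79 78] [0.495 0.018 0.009]
-16 (np.int64(221), np.int64(313)) [72 68 67] [0.5   0.018 0.008]
-12 (np.int64(219), np.int64(313)) [60 56 53] [0.504 0.019 0.006]
12 (np.int64(209), np.int64(313)) [173  90  29] [0.504 0.016 0.124]
16 (np.int64(207), np.int64(313)) [234 125  35] [0.506 0.016 0.132]
20 (np.int64(205), np.int64(313)) [245 141  37] [0.511 0.017 0.13 ]
24 (np.int64(204), np.int64(313)) [244 138  33] [0.512 0.017 0.132]
28 (np.int64(202), np.int64(313)) [245 137  36] [0.517 0.018 0.13 ]
32 (np.int64(200), np.int64(313)) [244 136  34] [0.52  0.018 0.133]
36 (np.int64(199), np.int64(313)) [239 129  33] [0.522 0.019 0.132]
40 (np.int64(197), np.int64(313)) [151  85  44] [0.555 0.026 0.01 ]
```

The slot floor is visible right up to the shank on the −x side, so the toe points along +x (pick yaw ≈8°). Moving over the stand.

Request:
{"api": "jog_arm", "payload": {
  "rows": [
    [0,-0.028,0.0285,0,0,0,0],
    [0,-0.028,0.0285,0,0,0,0],
    [0,-0.028,0.0285,0,0,0,0],
    [0,-0.028,0.0285,0,0,0,0],
    [0,-0.028,0.0285,0,0,0,0],
    [0,-0.028,0.0285,0,0,0,0],
    [0,-0.028,0.0285,0,0,0,0],
    [0,-0.028,0.0285,0,0,0,0],
    [0,-0.028,0.0285,0,0,0,0],
    [0,-0.028,0.0285,0,0,0,0],
    [0,-0.028,0.0285,0,0,0,0],
    [0,-0.028,0.0285,0,0,0,0]
  ]
}}

```text
time_s: 1.5
tool_pos: [0.4194, 0.1983, 0.4052]
tool_rot: [180.0, -0.1, 73.0]
force: [0.9, 0.5, -0.2]
grip_width: 0.0872
```

Request:
{"api": "jog_arm", "payload": {
  "rows": [
    [0,-0.028,0.0285,0,0,0,0],
    [0,-0.028,0.0285,0,0,0,0],
    [0,-0.028,0.0285,0,0,0,0],
    [0,-0.028,0.0285,0,0,0,0],
    [0,0,0,0,0,0,6.5],
    [0,0,0,0,0,0,6.5],
    [0,0,0,0,0,0,6.5],
    [0,0,0,0,0,0,6.5],
    [0,0,0,0,0,0,6.5],
    [0,0,0,0,0,0,6.5],
    [0,0,0,0,0,0,6.5],
    [0,0,0,0,0,0,6.5]
  ]
}}

```text
time_s: 2.5
tool_pos: [0.4951, 0.0598, 0.4049]
tool_rot: [-180.0, -0.0, 20.7]
force: [-0.9, 0.4, 0.2]
grip_width: 0.0868
```

Request:
{"api": "jog_arm", "payload": {
  "rows": [
    [0,0,0,0,0,0,6.5],
    [0,0,0,0,0,0,6.5],
    [0,0,0,0,0,0,0],
    [0,0,0,0,0,0,0]
  ]
}}

```text
time_s: 2.83
tool_pos: [0.4951, 0.0598, 0.4049]
tool_rot: [-180.0, -0.0, 8.2]
force: [1.0, -0.1, -0.4]
grip_width: 0.087
```

Request:
{"api": "jog_arm", "payload": {
  "rows": [
    [0,0.0064,0.0207,0,0,0,0],
    [0,0.0064,0.0208,0,0,0,0],
    [0,0,0,0.028,0,0,0],
    [0,0,0,0.028,0,0,0],
    [0,0,0,0.028,0,0,0],
    [0,0,0,0.028,0,0,0],
    [0,0,0,0.0105,0,0,0],
    [0,0,0,0.0105,0,0,0],
    [0,0,0,0,0,0,0]
  ]
}}

```text
time_s: 3.58
tool_pos: [0.5132, 0.0206, 0.2705]
tool_rot: [180.0, 0.1, 8.1]
force: [0.8, 0.8, 0.2]
grip_width: 0.0868
```

Request:
{"api": "jog_arm", "payload": {
  "rows": [
    [1,0,0,0,0,0,0],
    [1,0,0,0,0,0,0],
    [1,0,0,0,0,0,0],
    [1,0,0,0,0,0,0],
    [1,0,0,0,0,0,0],
    [1,0,0,0,0,0,0],
    [1,0,0,0,0,0,0],
    [1,0,0,0,0,0,0]
  ],
  "grip_force": 30
}}

```text
time_s: 4.25
tool_pos: [0.5136, 0.0205, 0.2719]
tool_rot: [-180.0, -0.0, 8.0]
force: [0.3, 0.4, 0.4]
grip_width: 0.0414
```

Request:
{"api": "jog_arm", "payload": {
  "rows": [
    [1,0,0,0,0,0,0],
    [1,0,0,0,0,0,0],
    [1,0,0,0,0,0,0],
    [1,0,0,0,0,0,0],
    [1,0,0,0,0,0,0],
    [1,0,0,0,0,0,0]
  ]
}}

```text
time_s: 4.75
tool_pos: [0.5137, 0.0205, 0.2718]
tool_rot: [180.0, -0.0, 8.0]
force: [0.5, -0.6, -0.9]
grip_width: 0.0219
```

Gripped at 22 mm. Lifting straight up 130 mm, then looking.

Request:
{"api": "jog_arm", "payload": {
  "rows": [
    [1,0,0,-0.01,0,0,0],
    [1,0,0,-0.02,0,0,0],
    [1,0,0,-0.02,0,0,0],
    [1,0,0,-0.02,0,0,0],
    [1,0,0,-0.02,0,0,0],
    [1,0,0,-0.02,0,0,0],
    [1,0,0,-0.02,0,0,0],
    [1,0,0,0,0,0,0],
    [1,0,0,0,0,0,0]
  ]
}}

```text
time_s: 5.5
tool_pos: [0.5138, 0.0204, 0.4029]
tool_rot: [-180.0, -0.1, 8.0]
force: [-0.4, -0.0, -0.9]
grip_width: 0.0218
```

```bash
python3 - <<'E'
from h import *
s=status.get_obs(); print(s['tool_pos'],s['tool_rot'],s['grip_width'])
for n in('side','top'):
    im,d=cams.read_camera(n); np.save(f'{n}1.npy',d); np.save(f'{n}1i.npy',im)
    T=s['tool_pos']; a=np.radians(s['tool_rot'][2]); u=np.array([np.cos(a),np.sin(a),0]); G=T-[0,0,.162+.004]
    pts={'grip':G,'foot':G-[0,0,.088],'tip':G-[0,0,.088]+.022*u,'collar':G-[0,0,.031]}
    if n=='side':
        b=im.copy()
        q=pix(n,list(pts.values())); c=q[1].astype(int); print(dict(zip(pts,q.round(1))))
        r0,c0=max(c[0]-75,0),max(c[1]-60,0); b=cv2.resize(b[r0:r0+110,c0:c0+120],None,fx=5,fy=5,interpolation=cv2.INTER_CUBIC)
        for x in q: cv2.circle(b,(int((x[1]-c0+.5)*5),int((x[0]-r0+.5)*5)),3,(255,0,255),-1)
        cv2.imwrite('pics/s2.png',b[:,:,::-1])
E
```

```text
[0.5137615  0.02036925 0.40293043] [-1.79969951e+02 -1.38498310e-01  7.99349087e+00] 0.021790126960369114
{'grip': array([129. , 308.8]), 'foot': array([174. , 309.7]), 'tip': array([166.7, 318.2]), 'collar': array([145.8, 309.1])}
```

View pics/s2.png

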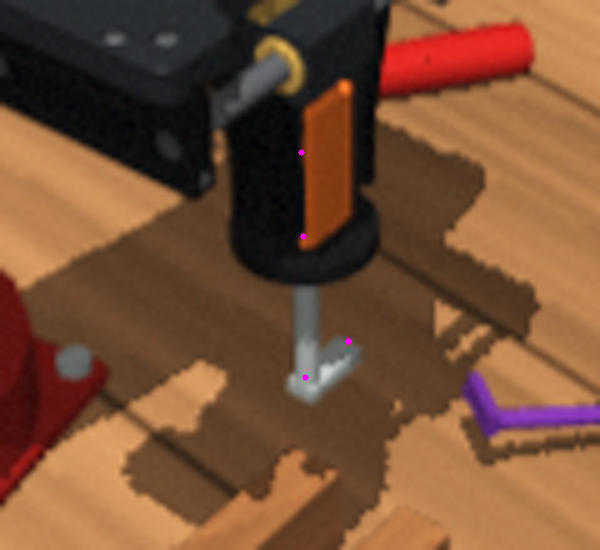

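The pick is held upright, its toe along +x and where predicted (tip within about 1 mm). Moving over the green bore.

Request:
{"api": "jog_arm", "payload": {
  "rows": [
    [1,-0.0014,0.0351,0,0,0,0],
    [1,-0.0014,0.0351,0,0,0,0],
    [1,-0.0014,0.0351,0,0,0,0],
    [1,-0.0014,0.0351,0,0,0,0],
    [1,-0.0014,0.0351,0,0,0,0],
    [1,-0.0013,0.0353,0,0,0,0],
    [1,0,0,0,0,0,-4],
    [1,0,0,0,0,0,-4],
    [1,0,0,0.028,0,0,0],
    [1,0,0,0.028,0,0,0],
    [1,0,0,0.028,0,0,0],
    [1,0,0,0,0,0,0]
  ]
}}

```text
time_s: 6.6
tool_pos: [0.532, -0.1881, 0.3109]
tool_rot: [-179.7, 0.7, 16.0]
force: [-1.0, 0.7, -2.4]
grip_width: 0.0217
```

```bash
cat >> h.py <<'E'
def shot(n,name,c3,w=120,h=110,f=5,off=.166):
    s=status.get_obs(); im,d=cams.read_camera(n); np.save(name+'.npy',d); np.save(name+'i.npy',im)
    T=s['tool_pos']; a=np.radians(s['tool_rot'][2]); u=np.array([np.cos(a),np.sin(a),0]); G=T-[0,0,off]
    q=pix(n,[G-[0,0,.088],G-[0,0,.088]+.022*u]); c=pix(n,[c3])[0].astype(int); r0,c0=max(c[0]-h//2,0),max(c[1]-w//2,0)
    b=cv2.resize(im[r0:r0+h,c0:c0+w],None,fx=f,fy=f,interpolation=cv2.INTER_CUBIC)
    A=np.radians(16); cu=np.array([np.cos(A),np.sin(A),0]); cv=np.array([-cu[1],cu[0],0]); C=np.array([.5462,-.2070,.05])
    e=pix(n,[C+.022*cu+.011*cv,C+.022*cu+.029*cv,C+.022*cu-.011*cv,C+.022*cu-.029*cv])
    for x,col in [(x,(255,0,255)) for x in q]+[(x,(255,255,0)) for x in e]: cv2.circle(b,(int((x[1]-c0+.5)*f),int((x[0]-r0+.5)*f)),3,col,-1)
    cv2.imwrite(f'pics/{name}.png',b[:,:,::-1]); print(s['time_s'],T,s['tool_rot'],s['force'],s['grip_width'])
E
python3 -c "
from h import *
shot('side','s3',[.5462,-.207,.06])"
```

```text
6.6 [ 0.53199379 -0.1880847   0.31093122] [-179.69522377    0.6500699    15.98445088] [-0.97017003  0.68803396 -2.42561972] 0.02169601412013029
```

View pics/s3.png

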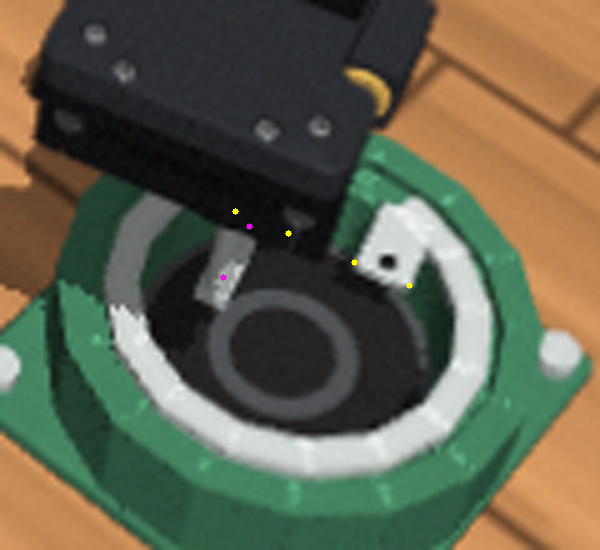

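The side crop shows the toe over the bore beside the +y ear, which the gripper hides. The −y ear's corners lie on my predicted marks at (354,262) and (409,285), so the ring pose is right. Settling.

Request:
{"api": "jog_arm", "payload": {
  "rows": [
    [1,0,0,0,0,0,0],
    [1,0,0,0,0,0,0]
  ]
}}

```text
time_s: 6.82
tool_pos: [0.5353, -0.1897, 0.3192]
tool_rot: [179.9, -0.1, 16.0]
force: [0.2, -0.3, -0.7]
grip_width: 0.0217
```

Request:
{"api": "jog_arm", "payload": {
  "rows": [
    [1,0,0,0.008,0,0,0],
    [1,0,0,0.008,0,0,0],
    [1,0,0,0.008,0,0,0],
    [1,0,0,0.004,0,0,0],
    [1,0,0,0,0,0,0],
    [1,0,0,0,0,0,0]
  ]
}}

```text
time_s: 7.32
tool_pos: [0.5346, -0.1894, 0.2894]
tool_rot: [-180.0, 0.0, 16.0]
force: [0.3, -0.8, -1.8]
grip_width: 0.0222
```

Request:
{"api": "jog_arm", "payload": {
  "rows": [
    [1,0.005,0,0,0,0,0],
    [1,0.005,0,0,0,0,0],
    [1,0.005,0,0,0,0,0],
    [1,0.004,0,0,0,0,0],
    [1,0,0,0,0,0,0],
    [1,0,0,0,0,0,0]
  ]
}}

```text
time_s: 7.82
tool_pos: [0.5533, -0.184, 0.2897]
tool_rot: [180.0, 0.0, 16.0]
force: [0.6, 0.4, -1.4]
grip_width: 0.0217
```

Request:
{"api": "jog_arm", "payload": {
  "rows": [
    [1,0,0,-0.004,0,0,0],
    [1,0,0,-0.004,0,0,0],
    [1,0,0,-0.004,0,0,0],
    [1,0,0,-0.004,0,0,0],
    [1,0,0,0,0,0,0],
    [1,0,0,0,0,0,0]
  ]
}}

```text
time_s: 8.32
tool_pos: [0.553, -0.1843, 0.3061]
tool_rot: [180.0, -0.0, 16.0]
force: [0.3, -0.8, -2.5]
grip_width: 0.0218
```

```bash
python3 -c "
from h import *
shot('side','s4',[.5462,-.207,.06])
im,d=cams.read_camera('top'); np.save('t4i.npy',im); np.save('t4.npy',d)
b=im[150:260,350:470]; cv2.imwrite('pics/t4.png',cv2.resize(b,None,fx=5,fy=5,interpolation=cv2.INTER_CUBIC)[:,:,::-1])
C=cloud('side',np.load('s4.npy')); X,m=ring('side',np.load('s4i.npy'),np.load('s4.npy'),(.546,-.207)); A=np.c_[X[:,:2]-[.5462,-.207],np.ones(len(X))]; print(len(X),np.linalg.lstsq(A,X[:,2],rcond=None)[0], X[:,2].max())"
```

```text
8.3167 [ 0.55296105 -0.18428062  0.30613544] [ 1.79996231e+02 -4.30074234e-02  1.59866985e+01] [ 0.34802931 -0.79334049 -2.54772703] 0.021757807908080306
1359 [0.02603362 0.20780487 0.0671004 ] 0.3619553569879836
```

View pics/s4.png

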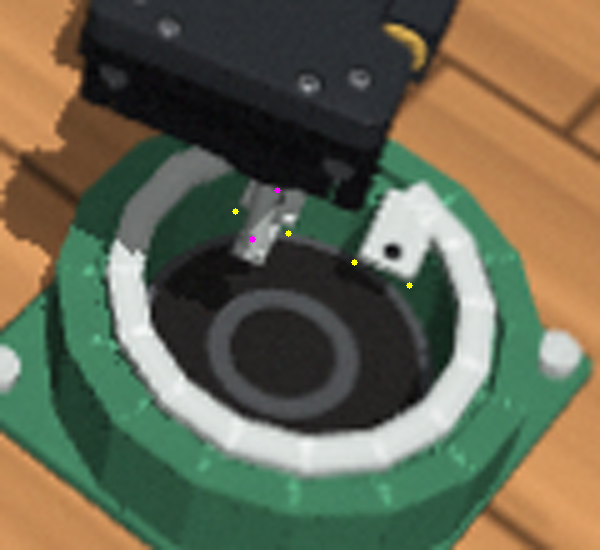

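The ring is rising: the −y ear now sits about 15 crop pixels above its marks. I lift further.

Request:
{"api": "jog_arm", "payload": {
  "rows": [
    [1,0,0,-0.004,0,0,0],
    [1,0,0,-0.004,0,0,0],
    [1,0,0,-0.004,0,0,0],
    [1,0,0,-0.004,0,0,0],
    [1,0,0,-0.004,0,0,0],
    [1,0,0,0,0,0,0],
    [1,0,0,0,0,0,0]
  ]
}}

```text
time_s: 9.0
tool_pos: [0.5532, -0.1841, 0.3262]
tool_rot: [180.0, -0.1, 16.0]
force: [-0.6, 0.2, -1.9]
grip_width: 0.0217
```

Request:
{"api": "jog_arm", "payload": {
  "rows": [
    [1,0.003,0,0,0,0,0],
    [1,0.003,0,0,0,0,0],
    [1,0.003,0,0,0,0,0],
    [1,0.003,0,0,0,0,0],
    [1,0.003,0,0,0,0,0],
    [1,0.003,0,0,0,0,0],
    [1,0.002,0,0,0,0,0],
    [1,0,0,0,0,0,0]
  ]
}}

```text
time_s: 9.67
tool_pos: [0.5727, -0.1783, 0.3257]
tool_rot: [180.0, -0.0, 16.0]
force: [-0.6, -0.7, -2.3]
grip_width: 0.0216
```

```bash
python3 -c "
from h import *
shot('side','s5',[.5462,-.207,.06])"
```

```text
9.6667 [ 0.5727472  -0.1783302   0.32569497] [ 1.79991202e+02 -1.49248862e-02  1.60266504e+01] [-0.56486413 -0.72795579 -2.29608303] 0.02159471004605161
```

View pics/s5.png

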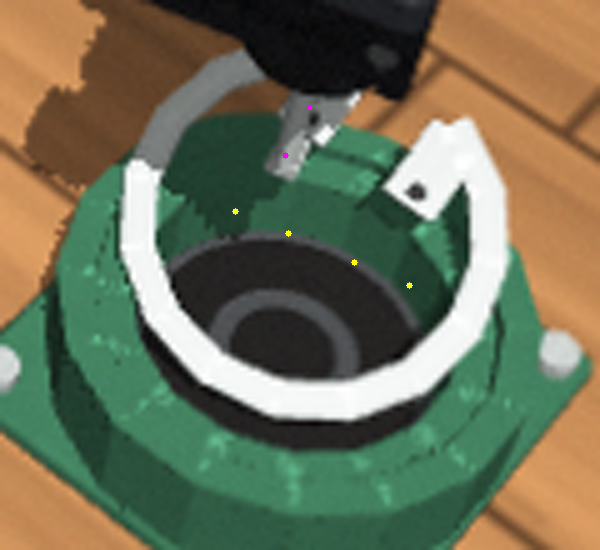

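The ring is tilted, with its ears well above the rim and pulled about 15 mm towards +x; the far part sits over the bore edge. I pull about 10 mm more and lower.

Request:
{"api": "jog_arm", "payload": {
  "rows": [
    [1,0.003,0,0,0,0,0],
    [1,0.003,0,0,0,0,0],
    [1,0.003,0,0,0,0,0],
    [1,0.002,0,0,0,0,0],
    [1,0,0,0.003,0,0,0],
    [1,0,0,0.003,0,0,0],
    [1,0,0,0.003,0,0,0],
    [1,0,0,0.003,0,0,0],
    [1,0,0,0.002,0,0,0],
    [1,0,0,0,0,0,0],
    [1,0,0,0,0,0,0]
  ]
}}

```text
time_s: 10.63
tool_pos: [0.5826, -0.1757, 0.3116]
tool_rot: [-180.0, 0.0, 16.0]
force: [-0.3, -0.6, -1.3]
grip_width: 0.0215
```

```bash
python3 -c "
from h import *
shot('side','s6',[.5462,-.207,.06])"
```

```text
10.6333 [ 0.58259427 -0.17571208  0.31155639] [-1.79986237e+02  3.18288545e-02  1.59854393e+01] [-0.34987703 -0.56051988 -1.32955107] 0.02151564573332331
```

View pics/s6.png

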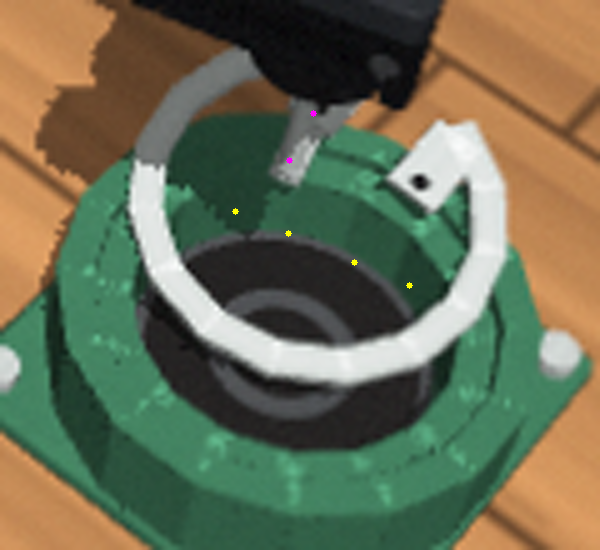

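```bash
cat >> h.py <<'E'
def ringfit(n,im,d):
    C=cloud(n,d); v=im.astype(int); m=(v.min(2)>95)&(v.max(2)-v.min(2)<30)&(d>0)
    m&=(np.hypot(C[...,0]-.56,C[...,1]+.2)<0.1)&(C[...,2]>0.035)&(C[...,2]<.1)
    k,l,st,_=cv2.connectedComponentsWithStats(m.astype(np.uint8)); j=1+st[1:,4].argmax(); X=C[l==j]
    A=np.c_[X[:,:2]-[.5462,-.207],np.ones(len(X))]; w=np.ones(len(X),bool)
    for _ in range(4):
        p=np.linalg.lstsq(A[w],X[w,2],rcond=None)[0]; r=X[:,2]-A@p; w=abs(r)<.003
    Y=X[w]; rr=lambda c:np.hypot(Y[:,0]-c[0],Y[:,1]-c[1])
    from scipy.optimize import least_squares
    f=least_squares(lambda c:np.maximum(rr(c)-.060,0)+np.maximum(.048-rr(c),0)*(rr(c)>.03),[.56,-.2],loss='soft_l1',f_scale=.002)
    A=np.radians(16);D=f.x-[.5462,-.207]
    print(n,'n',len(Y),'plane(slope x,y deg; z at hub centre)',np.degrees(np.arctan(p[:2])).round(1),p[2].round(4),'centre',f.x.round(4),'shift along/across ring x',(D@[np.cos(A),np.sin(A)]).round(4),(D@[-np.sin(A),np.cos(A)]).round(4),'zrange',np.percentile(Y[:,2],[2,98]).round(4))
E
python3 -c "
from h import *
ringfit('side',np.load('side0i.npy'),np.load('side0.npy'))
ringfit('side',np.load('s5i.npy'),np.load('s5.npy'))
ringfit('side',np.load('s6i.npy'),np.load('s6.npy'))
"
```

```text
side n 1484 plane(slope x,y deg; z at hub centre) [0.1 0. ] 0.0486 centre [ 0.5414 -0.2089] shift along/across ring x -0.0051 -0.0006 zrange [0.046  0.0507]
side n 1280 plane(slope x,y deg; z at hub centre) [25.3 14.5] 0.0507 centre [ 0.5633 -0.194 ] shift along/across ring x 0.02 0.0078 zrange [0.0359 0.0821]
side n 1223 plane(slope x,y deg; z at hub centre) [10.7  5.8] 0.048 centre [ 0.5738 -0.1889] shift along/across ring x 0.0315 0.0097 zrange [0.0424 0.0642]
```

The ring is shifted about 30 mm, with its ear end still resting on the toe. I snatch the toe back so that friction doesn't bring the ring with it, then raise.

Request:
{"api": "jog_arm", "payload": {
  "rows": [
    [1,-0.03,0,0,0,0,0],
    [1,-0.003,0,0,0,0,0],
    [1,0,0,0,0,0,0],
    [1,0,0,0,0,0,0]
  ]
}}

```text
time_s: 11.02
tool_pos: [0.5513, -0.1849, 0.3124]
tool_rot: [180.0, -0.1, 16.0]
force: [-0.3, 0.8, -0.5]
grip_width: 0.0222
```

```bash
python3 -c "
from h import *
shot('side','s7',[.5462,-.207,.06])
ringfit('side',np.load('s7i.npy'),np.load('s7.npy'))"
```

```text
11.0167 [ 0.55128985 -0.18486886  0.31238801] [ 1.79996820e+02 -1.08416512e-01  1.59626016e+01] [-0.27389388  0.8083705  -0.51329711] 0.02220628687757729
side n 1004 plane(slope x,y deg; z at hub centre) [0.3 0.4] 0.0533 centre [ 0.5737 -0.1888] shift along/across ring x 0.0314 0.0099 zrange [0.051  0.0555]
```

View pics/s7.png

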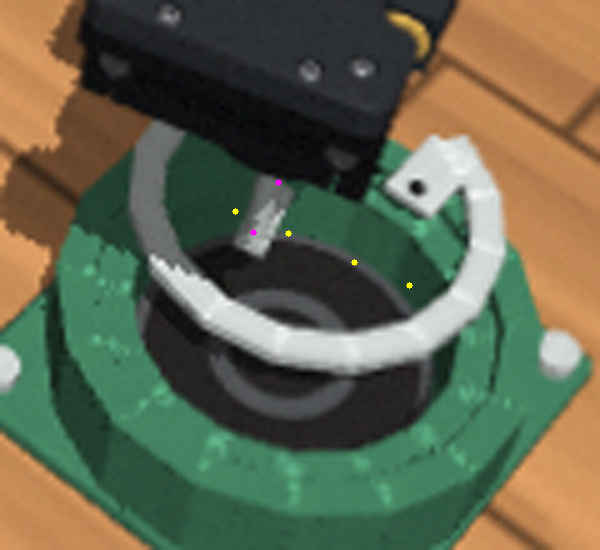

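The ring lies level on the rim: its top fits at 53–55 mm with under 0.5° of slope. It is shifted by about 30 mm and the toe is clear of it. Raising and returning to the stand.

Request:
{"api": "jog_arm", "payload": {
  "rows": [
    [1,0,0,-0.01,0,0,0],
    [1,0,0,-0.02,0,0,0],
    [1,0,0,-0.02,0,0,0],
    [1,0,0,-0.02,0,0,0],
    [1,0,0,-0.02,0,0,0],
    [1,0,0,0,0,0,0],
    [1,0,0,0,0,0,4],
    [1,0,0,0,0,0,4],
    [1,0,0,0,0,0,0]
  ]
}}

```text
time_s: 11.82
tool_pos: [0.5514, -0.1843, 0.4016]
tool_rot: [180.0, -0.0, 7.9]
force: [0.9, 0.2, -2.2]
grip_width: 0.0216
```

Request:
{"api": "jog_arm", "payload": {
  "rows": [
    [1,-0.0012,-0.0298,0,0,0,0],
    [1,-0.0012,-0.0298,0,0,0,0],
    [1,-0.0012,-0.0298,0,0,0,0],
    [1,-0.0012,-0.0298,0,0,0,0],
    [1,-0.0012,-0.0298,0,0,0,0],
    [1,-0.0013,-0.0298,0,0,0,0],
    [1,-0.0013,-0.0298,0,0,0,0],
    [1,0,0,0,0,0,0],
    [1,0,0,0,0,0,0],
    [1,0,0,0,0,0,0]
  ]
}}

```text
time_s: 12.65
tool_pos: [0.5136, 0.0202, 0.4016]
tool_rot: [180.0, 0.0, 8.1]
force: [-0.0, -1.4, -1.4]
grip_width: 0.0218
```

Request:
{"api": "jog_arm", "payload": {
  "rows": [
    [1,0,0,0.015,0,0,0],
    [1,0,0,0.015,0,0,0],
    [1,0,0,0.015,0,0,0],
    [1,0,0,0.015,0,0,0],
    [1,0,0,0.015,0,0,0],
    [1,0,0,0.015,0,0,0],
    [1,0,0,0.015,0,0,0],
    [1,0,0,0.012,0,0,0],
    [1,0,0,0.006,0,0,0],
    [1,0,0,0.004,0,0,0],
    [1,0,0,0,0,0,0],
    [1,0,0,0,0,0,0]
  ]
}}

```text
time_s: 13.65
tool_pos: [0.5139, 0.0204, 0.2752]
tool_rot: [180.0, -0.0, 8.0]
force: [-0.4, -1.0, 0.1]
grip_width: 0.0217
```

Request:
{"api": "jog_arm", "payload": {
  "rows": [
    [1,0,0,0.001,0,0,0],
    [1,0,0,0.001,0,0,0],
    [1,0,0,0.001,0,0,0],
    [1,0,0,0,0,0,0],
    [1,0,0,0,0,0,0]
  ]
}}

```text
time_s: 14.07
tool_pos: [0.5136, 0.0207, 0.2719]
tool_rot: [-180.0, -0.0, 8.0]
force: [0.4, -0.4, -1.4]
grip_width: 0.0223
```

Request:
{"api": "jog_arm", "payload": {
  "rows": [
    [0.75,0,0,0,0,0,0],
    [0.7,0,0,0,0,0,0],
    [0.5,0,0,0,0,0,0],
    [0,0,0,0,0,0,0],
    [0,0,0,0,0,0,0],
    [0,0,0,0,0,0,0],
    [0,0,0,0,0,0,0],
    [0,0,0,0,0,0,0],
    [0,0,0,0,0,0,0],
    [0,0,0,0,0,0,0]
  ]
}}

```text
time_s: 14.9
tool_pos: [0.5135, 0.0207, 0.2718]
tool_rot: [-180.0, -0.0, 8.0]
force: [-0.1, -0.1, 0.2]
grip_width: 0.0713
```

Request:
{"api": "jog_arm", "payload": {
  "rows": [
    [0,0,0,-0.01,0,0,0],
    [0,0,0,-0.02,0,0,0],
    [0,0,0,-0.03,0,0,0],
    [0,0,0,-0.03,0,0,0],
    [0,0,0,-0.03,0,0,0],
    [0,0,-0.03,0,0,0,0],
    [0,0,-0.03,0,0,0,0],
    [0,0,-0.03,0,0,0,0],
    [0,0,-0.03,0,0,0,0],
    [0,0,-0.03,0,0,0,0],
    [0,0,0,0,0,0,0],
    [0,0,0,0,0,0,0]
  ]
}}

```text
time_s: 15.9
tool_pos: [0.4921, 0.1712, 0.3923]
tool_rot: [180.0, -0.0, 8.2]
force: [0.3, -0.4, -0.6]
grip_width: 0.087
```

```bash
python3 - <<'E'
from h import *
print(status.get_obs()['tool_pos'])
for n in('side','top'):
    im,d=cams.read_camera(n); C=cloud(n,d); v=im.astype(int)
    ringfit(n,im,d)
    o=(v[...,0]>150)&(v[...,2]<80)&(v[...,1]<150)&(C[...,2]>.08)&(np.hypot(C[...,0]-.505,C[...,1]-.012)<.05)
    Xo=C[o]; top=Xo[Xo[:,2]>np.percentile(Xo[:,2],95)-.003] if len(Xo) else 0
    print('handle',len(Xo),len(Xo) and top.mean(0))
    if n=='side': cv2.imwrite('pics/f.png',cv2.resize(im[90:390,150:550],None,fx=2,fy=2)[:,:,::-1])
E
```

```text
[0.49213002 0.17116546 0.39231851]
side n 1387 plane(slope x,y deg; z at hub centre) [0.1 0.2] 0.0534 centre [ 0.5718 -0.1908] shift along/across ring x 0.0291 0.0085 zrange [0.0511 0.0555]
handle 452 [0.51264738 0.01972899 0.12933305]
top n 838 plane(slope x,y deg; z at hub centre) [-0.1  0.3] 0.0558 centre [ 0.5721 -0.1896] shift along/across ring x 0.0296 0.0096 zrange [0.0532 0.0585]
handle 105 [0.51257039 0.02310927 0.13157263]
```

View pics/f.png

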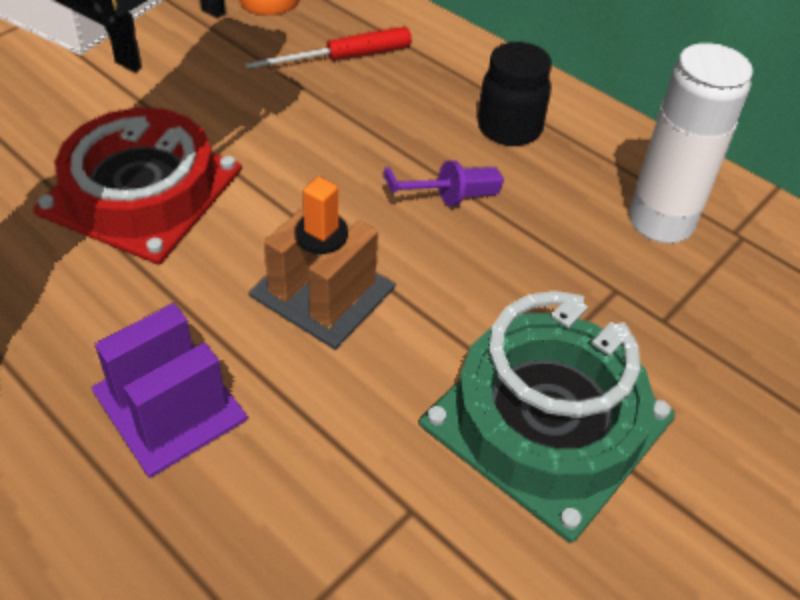

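The picture shows the ring flat on the green hub at about (565,355), shifted out of its groove. The pick is upright in its wooden stand at (322,215), and the red ring and purple parts are untouched. Handing in.

```bash
python3 -c "
from h import *
print(env.sign_off())"
```

```text
the job is handed in; nothing more can be done
None
```

The job is done and handed in at about 16 s, well within the 45 s limit; the hand-in reported no verdict.

**What I did:** I took the orange pick from its wooden stand and slipped the toe under the green ring's +y ear. I lifted that ear about 27 mm, pulled the ring out over the rim and pulled the toe back. The pick then went back into its stand the same way it came out. The gripper never touched the ring.

**Last checks, from both cameras:**
- **Ring:** It lies level on the green rim, sloping 0.3° or less. Its top is at 53–56 mm, where 55 mm is expected. It is shifted about 29 mm along its split direction and 9 mm sideways. My centre fit read about 5 mm short on the untouched ring, so the true shift may be slightly larger. The ring overhangs the hub's far edge a little. It stayed put between looks about 5 s apart, apart from 1–2 mm of fit noise.
- **Pick:** It is upright with its handle top at 129–132 mm, within about 2 mm of its starting place.
- **Everything else:** The red ring and the purple look-alikes are undisturbed. Wrist forces were below 3 N at every reading.

No check failed. The +y ear was hidden by the gripper during the lift, so I judged that step from the rest of the ring and the arm's measured position.

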